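Index the welding turntable and lock it

ROBOT

A 6-joint arm with a two-finger parallel gripper is mounted at the origin on the work surface. World frame = base frame: x ahead of the robot, y to its left, z up, the work surface at z = 0. Lengths are in m, angles in rad, forces in N, time in s.
With the tool pointing down it reaches from about 0.325 to 1 m from the base axis. Payload 5.1 kg.
Tool frame: the origin (TCP) lies midway between the tips of the shut fingers; the grasp point (between the pads) lies 19 mm behind it (robot.grip_depth is the z of the grasp point in the tool frame, in m); z points along the fingers, y is the line along which they close (so a half turn about z gives the same grasp; the last joint's range is limited). The gripper opens to 85 mm and grips with 20 to 120 N. Pads are 22 mm wide; open, the fingers measure 114 mm over their backs; the gripper's body (76 mm by 85 mm) begins 54 mm behind the grasp point. The pads swing forward as they close: fully open they stand 13 mm farther back than shut.
Start: joints at [1.138, 0.124, 1.65, -0, 1.367, -0.083], TCP at [0.223, 0.611, 0.231] pointing down, gripper open.
Joint ranges: [-2.61, 2.61], [-1.02, 2.33], [0.03, 2.71], [-1.35, 4.49], [0.32, 2.68], [-2.91, 2.91]. Speed limits (rad/s): [2.57, 2.57, 3.14, 3.14, 3.14, 3.14].

INTERFACE

Orientations are given as a unit quaternion [w, x, y, z].
In Python, from cell import robot, viewer, sign_off gives the robot as it stands. The module is installed in compiled form; this text tells all that it offers.
- The arm moves only by the tool apply_moves, never from a script. Its argument "steps" is a list of rows, each an object of numbers: "fingers": the gripper command: -1 is shut, 1 is fully open, values between are in proportion; "dx", "dy", "dz": the shift along the tool's x, y, z in m; "wx", "wy", "wz": the turn, a rotation vector about the tool's x, y, z in rad. In form: [{"fingers": .., "dx": .., "dy": .., "dz": .., "wx": .., "wy": .., "wz": ..}, ...]. A call has 1 to 8 rows; each row shifts and turns the commanded pose from where the row before left it, along the tool's axes as they then stand; what a row does not reach is not made up. A row lasts 1/8 s, in which the tool goes at most 62.5 mm and 10.7 degrees, less where a joint would pass 70% of its speed; a pose out of reach is approached as far as the arm can. A call is refused whole if a number of a shift passes 0.0625 or a number of a turn 0.188, either way. A call with a gripper value outside its range is refused whole. The fingers move at their own pace and stop on an object; "newtons" is the grip in N (left out, the last holds). Time passes only in rows, so rows that do not move let the fingers close. It gives the time, the measured TCP pose, the force, the opening and the grip force at its end, in the units of the state.
- robot.observe(): the state, without advancing time (a new reading comes with each control period).
- viewer.get_image(name): name is "scene" or "top" or "wrist"; returns the picture (384x512x3 uint8, blue, green, red); there is no depth.
- viewer.camera_model(name): a dict with "vertical_fov" (degrees; the focal length in pixels is half the picture's height over the tangent of half this angle, whatever the lens; pixels are square), "cx", "cy" (the principal point, pixels), "k1" (the pictures are not rectified: a ray, as slopes to the right and down, at radius r is drawn at 1 + k1 r^2 times it, then the intrinsics apply), "pose" (4x4, takes a point from camera to world coordinates). Camera axes: x right, y down, z forward; pixel columns grow to the right and rows downward; lengths in m; the calibration is good to about 2 mm. A picture is of the moment at which its call begins: read the wrist's pose just before it. camera_model takes no time and is no camera call; for the wrist camera it gives the pose at the moment of the call.
- sign_off(): hands the job in; it is judged then, once.
The state is a dict: "clock": time; "joints": joint angles; "qd": joint speeds; "effort": joint torques, N m; "position": TCP position; "ee_rot": TCP orientation; "ft_force": force on the tool from outside, world axes, zero at the start; "wrist_torque": the same for the moment, N m; "opening": finger opening in m; "grip_force": force on a finger pad.
Only numpy, scipy, OpenCV 4.12 (cv2) and the standard library are available. Lean on these libraries where they do the work, as an engineer would, in place of code of your own. Each camera call takes 0.05 s, during which the arm holds its last target. There are 200 camera calls.

TASK

The welding turntable on the bench has to be set for the next tack: push its chuck round by the jaws with a fingertip, gently and without pinching anything, until the yellow index mark on the chuck lines up with the red line on the black scale ring around it. Then lock it there by pushing the red-ball brake lever right over to its locked stop, and move clear. Leave the other tools and stock on the bench where they are.

Things in the scene. Friction and masses are not known exactly. Their poses are not given: they have to be found in the camera images.
- stand: blue cast stand of the welding turntable, bolted to the bench: foot 236 mm across, with the brake's pivot boss on its left (+y) side. Origin: on the chuck's axis at bench height; its z is that axis
- scale_ring: fixed black scale ring round the chuck, 224 mm across, top 92 mm above the bench; origin on the axis, 14 mm below its top; its x points to the red line
- chuck_face (a point): centre of the dark grey round chuck's flat top face, on its vertical axis, 100 mm above the bench, 8 mm above the ring. The chuck is 170 mm across. On its axis the jaws grip a short pipe with a collar, 60 mm across, top 54 mm above the face
- index_mark (a point): outer end of the yellow index mark (a 5 mm wide radial line painted on the chuck's dark face, from 44 to 85 mm from the axis); this point lies 86 mm from the axis at face height and turns with the chuck
- target_line (a point): inner end of the one red line (5 mm wide, radial, to the outer edge) on the scale ring, whose other lines are thin, white and 15 degrees apart; this point lies 86 mm from the chuck's axis at ring height, so it coincides with index_mark in plan when the two are lined up. The ring is fixed, set differently each time
- chuck (a joint): turn of the chuck on its stand, rad, growing anticlockwise seen from above, not wrapped. Turns either way without end; friction about 0.35 N m (5 N pushed on a jaw, more if fast); stays where it is left. It weighs about 2 kg with its jaws, so meet a jaw slowly (50 mm/s): a fast hit is a hard shove
- jaw0 (a point): point on top of the jaw that lies 60 degrees anticlockwise (from above) from the index mark: on its centre line, 66 mm from the axis, 26 mm above the chuck face. The three grey steel jaws are 18 mm wide and reach from 28 to 80 mm from the axis; 26 mm tall over the face, 38 mm tall within 48 mm of the axis
- jaw1 (a point): the same point of the jaw opposite the index mark
- jaw2 (a point): the same point of the jaw 60 degrees clockwise from the index mark
- brake (a joint): swing of the brake lever, rad: 0 free, 1.4 fully over against its locked stop; it grows as the lever swings clockwise seen from above, its ball moving away from the robot. It starts near the free end, needs 4 to 6 N at the ball (up to 15 N at the stop) and stays where it is left. Over its last third it presses a shoe under the chuck, which then cannot be pushed round
- brake_ball (a point): centre of the red ball, 30 mm across, at the end of the brake lever, 66 mm above the bench and 80 mm from the lever's pivot; the 12 mm thick level arm joins it to the pivot
- brake_pivot (a point): on the vertical axis the brake lever swings about, at the ball's height (66 mm above the bench); the hub is 28 mm across
- spray_can: bystander, loose: white spray paint can standing upright, 66 mm across, 185 mm tall; origin at the centre of its underside
- steel_block: bystander, loose: dark solid steel block, 90 x 90 x 80 mm high; origin at the centre of its underside
- angle_iron: bystander, loose: rusty angle-iron offcut lying on one flange, 50 x 200 x 50 mm high, long along its y; origin at the centre of its underside
- weld_magnet: bystander, loose: red triangular welding magnet lying flat, about 90 mm a side, 15 mm thick; origin at the centre of its underside
- wire_brush: bystander, loose: wire brush lying bristles down, green handle, 250 x 26 x 29 mm high, long along its x; origin at the centre of its underside
- locking_pliers: bystander, loose: locking pliers lying flat, red handles, about 220 mm long (along its x), 12 mm thick; origin at the centre of its underside
- pipe_stub: bystander, loose: rusty pipe stub standing upright, the next workpiece, 53 mm across, 60 mm tall; origin at the centre of its underside

How it is judged:
By the outcome, as a careful person would: the job done as asked, in the order asked, and still so for the second after the job is handed in, with the robot touching nothing.
It also fails if it takes over 72 s, if anything falls off the work surface, if the arm or the gripper's body presses on something with over 40 N, if the wrist force passes 120 N, or if a joint passes its speed limit or range.

## Working session

There is one attempt and no reset: what is moved stays moved. The work goes in short steps, Python scripts to look and compute and a tool call to move; the robot and the scene stay as the last step left them, time stands still between calls to the robot, and variables do not carry over. Pictures are saved under pics/ and viewed, at most 10 in all, crops included, and the job is handed in when it is done.

Besides the shell and the picture viewer there is one more tool, called by a JSON object that holds its "name" and its "arguments", one argument or row to a line. apply_moves: Moves the arm, as the interface text tells. Its arguments: {"type":"object","properties":{"steps":{"type":"array","items":{"type":"object","properties":{"fingers":{"type":"number"},"dx":{"type":"number"},"dy":{"type":"number"},"dz":{"type":"number"},"wx":{"type":"number"},"wy":{"type":"number"},"wz":{"type":"number"}}}},"newtons":{"type":"number"}},"required":["steps"]}

```bash
mkdir -p pics
cat > h.py <<'E'
import numpy as np, cv2
from cell import robot, viewer, sign_off
def ray(m,u,v):
    f=192/np.tan(np.radians(m["vertical_fov"])/2)
    K=np.array([[f,0,m["cx"]],[0,f,m["cy"]],[0,0,1.]])
    p=cv2.undistortPoints(np.array([[[u,v]]],float),K,np.array([m["k1"],0,0,0.]))[0,0]
    T=np.array(m["pose"]); return T[:3,3],T[:3,:3]@np.array([p[0],p[1],1])
def onz(m,u,v,z):
    o,d=ray(m,u,v); return o+d*(z-o[2])/d[2]
E
python3 - <<'E'
from h import *
for n in("top","scene"):
    m=viewer.camera_model(n); print(n,m)
    im=viewer.get_image(n); cv2.imwrite(f"pics/{n}0.png",im)
s=robot.observe();print(s["clock"],s["position"],s["ee_rot"],s["ft_force"])
E
```

```text
top {'vertical_fov': 51.94019294985236, 'cx': 250.3973186969846, 'cy': 192.89165452629007, 'k1': -0.03660579490028894, 'pose': array([[ 2.53186777e-02, -9.74250332e-01,  2.24042975e-01,
         2.50469605e-01],
       [-9.99678750e-01, -2.44130276e-02,  6.81183525e-03,
        -3.65895174e-02],
       [-1.16686543e-03, -2.24143468e-01, -9.74555460e-01,
         1.30533733e+00],
       [ 0.00000000e+00,  0.00000000e+00,  0.00000000e+00,
         1.00000000e+00]])}
scene {'vertical_fov': 51.76697359701229, 'cx': 257.75956154719483, 'cy': 188.30357215431195, 'k1': -0.1173419667450804, 'pose': array([[-0.30450593,  0.55431394, -0.77460454,  1.59808679],
       [ 0.95246642,  0.16938077, -0.25321508,  0.33825086],
       [-0.00915754, -0.81489031, -0.57954286,  0.9086614 ],
       [ 0.        ,  0.        ,  0.        ,  1.        ]])}
0.1 [0.22256352 0.6101254  0.23017472] [-2.34823735e-04  1.74011857e-01  9.84743109e-01 -9.09517885e-04] [ 0.61358958  0.50406993 -0.19146946]
```

View pics/top0.png

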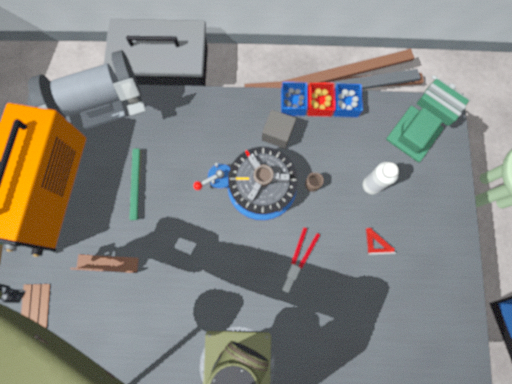

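View pics/scene0.png

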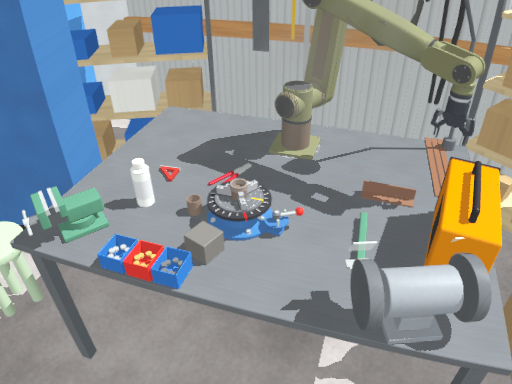

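The top view shows the chuck at about (263,180), the yellow mark at about (240,178), the red line at about (248,155) and the brake ball at (197,186). The steel block at (279,129) and the pipe stub at (315,181) are nearby.

Run:
```python
from h import *
im=cv2.imread("pics/top0.png"); m=viewer.camera_model("top")
cv2.imwrite("pics/crop.png",cv2.resize(im[110:240,180:340],None,fx=5,fy=4.6*5/4.6,interpolation=cv2.INTER_CUBIC)[:600])
h=cv2.cvtColor(im,cv2.COLOR_BGR2HSV); H,S,V=cv2.split(h)
box=np.zeros_like(H);box[130:230,185:330]=1
def comps(mask,name,z):
    n,l,st,c=cv2.connectedComponentsWithStats((mask&(box>0)).astype(np.uint8))
    for i in range(1,n):
        if st[i,4]>=4: print(name,c[i].round(1),st[i,4],onz(m,*c[i],z).round(4))
comps(((H<8)|(H>172))&(S>150)&(V>90),"red66",.066)
comps(((H<8)|(H>172))&(S>150)&(V>90),"red92",.092)
comps((H>20)&(H<35)&(S>120)&(V>90),"yel",.1)
comps((H>100)&(H<125)&(S>120)&(V>60),"blue",.03)
# dark ring outline
comps((V<45),"dark",.092)
```

```text
red66 [247.1 153.1] 17 [ 0.6699 -0.0135  0.066 ]
red66 [197.3 185.4] 49 [0.5559 0.1448 0.066 ]
red66 [304.5 228.7] 6 [ 0.4236 -0.2019  0.066 ]
red92 [247.1 153.1] 17 [ 0.6611 -0.014   0.092 ]
red92 [197.3 185.4] 49 [0.5495 0.141  0.092 ]
red92 [304.5 228.7] 6 [ 0.42   -0.1985  0.092 ]
yel [241.9 177.9] 32 [ 5.756e-01 -1.000e-04  1.000e-01]
blue [242.  195.6] 690 [ 5.337e-01 -1.000e-04  3.000e-02]
dark [291.8 176.2] 4 [ 0.5872 -0.1586  0.092 ]
```

View pics/crop.png

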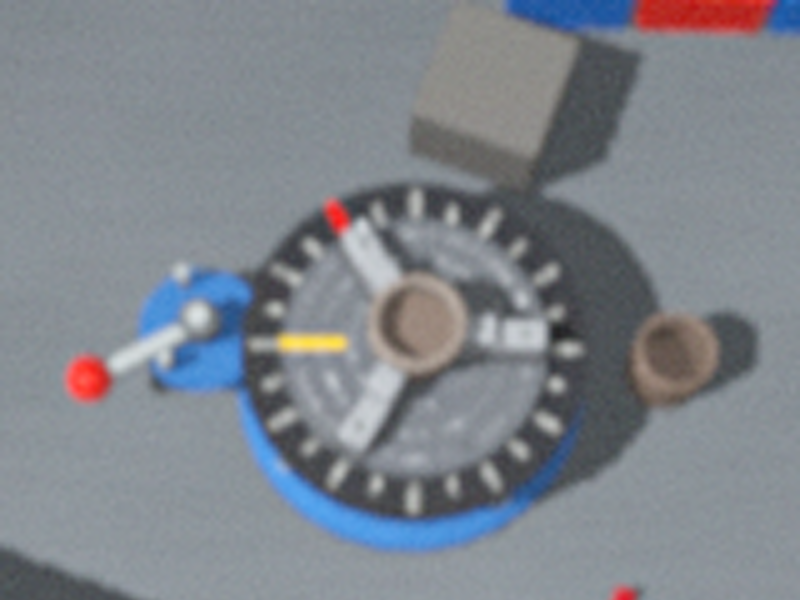

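The crop shows the ring centred near crop pixel (414,350). The yellow mark points left, towards +y, and the red line is about 60° clockwise from it. I'll push jaw0, at the lower left, clockwise.

```bash
cat >> h.py <<'E'
def polar(p,c): d=np.asarray(p)[:2]-c[:2]; return np.hypot(*d),np.degrees(np.arctan2(d[1],d[0]))
def rel(c,r,ang,z=None):
    """move from present TCP to polar (r,ang deg) about c, in tool axes"""
    from scipy.spatial.transform import Rotation as R
    s=robot.observe(); q=s["ee_rot"]; Rt=R.from_quat([q[1],q[2],q[3],q[0]]).as_matrix()
    t=np.array([c[0]+r*np.cos(np.radians(ang)),c[1]+r*np.sin(np.radians(ang)),z])
    print("t",s["clock"],"pos",s["position"].round(4),"yaxis ang",np.degrees(np.arctan2(Rt[1,1],Rt[0,1])).round(1),"F",np.round(s["ft_force"],1),"move",(Rt.T@(t-s["position"])).round(4),"now polar",polar(s["position"],c))
E
python3 - <<'E'
from h import *
m=viewer.camera_model("top")
e=[onz(m,180+u/5-.4,110+v/5-.4,.092) for u,v in[(245,345),(583,352),(412,183),(414,517)]]
print(np.round(e,4)); c=np.array([(e[2][0]+e[3][0])/2,(e[0][1]+e[1][1])/2]);print(c)
print("idx",polar(onz(m,241.9,177.9,.1),c),"red",polar(onz(m,247.1,153.1,.092),c),"ball",onz(m,197.3,185.4,.066),"piv",onz(m,180+200/5,110+317/5,.08))
rel(c,.066,176,.25)
E
```

```text
[[ 0.5744  0.0425  0.092 ]
 [ 0.5752 -0.1728  0.092 ]
 [ 0.6859 -0.0618  0.092 ]
 [ 0.4659 -0.0672  0.092 ]]
[ 0.57594611 -0.06516237]
idx (np.float64(0.06512301721903466), np.float64(90.32587661682766)) red (np.float64(0.0993561267398334), np.float64(30.925084054336487)) ball [0.55599262 0.14484892 0.066     ] piv [0.59424332 0.07169332 0.08      ]
t 0.1 pos [0.2226 0.6101 0.2302] yaxis ang 70.0 F [ 0.6  0.5 -0.2] move [-0.5    -0.5316 -0.0189] now polar (np.float64(0.7621632578873333), np.float64(117.62336237165542))
```

{"name": "apply_moves", "arguments": {
  "steps": [
    {"fingers": -1, "dx": -0.02, "dy": -0.02, "dz": -0.02},
    {"fingers": -1, "dx": -0.04, "dy": -0.042},
    {"fingers": -1, "dx": -0.04, "dy": -0.042},
    {"fingers": -1, "dx": -0.04, "dy": -0.042},
    {"fingers": -1, "dx": -0.04, "dy": -0.042},
    {"fingers": -1, "dx": -0.04, "dy": -0.042},
    {"fingers": -1, "dx": -0.04, "dy": -0.042},
    {"fingers": -1, "dx": -0.04, "dy": -0.042}
  ]
}}

```text
$.steps[0]: bad value
```

{"name": "apply_moves", "arguments": {
  "steps": [
    {"fingers": -1, "dx": -0.04, "dy": -0.042},
    {"fingers": -1, "dx": -0.04, "dy": -0.042},
    {"fingers": -1, "dx": -0.04, "dy": -0.042},
    {"fingers": -1, "dx": -0.04, "dy": -0.042},
    {"fingers": -1, "dx": -0.03, "dy": -0.035},
    {"fingers": -1}
  ]
}}

```text
$.steps[0]: bad value
```

Run:
```python
from h import *
print(viewer.camera_model("wrist"))
cv2.imwrite("pics/w1.png",viewer.get_image("wrist"))
c=np.array([.576,-.065]); rel(c,.066,176,.12)
```

```text
{'vertical_fov': 70.51383969545796, 'cx': 257.45213998175524, 'cy': 189.188348250291, 'k1': 0.019125662719738937, 'pose': array([[ 0.34251265,  0.90365565,  0.25708278,  0.15727811],
       [ 0.93951156, -0.32892539, -0.09553073,  0.63310575],
       [-0.00176583,  0.27425273, -0.96165603,  0.3724873 ],
       [ 0.        ,  0.        ,  0.        ,  1.        ]])}
t 0.15 pos [0.2226 0.6102 0.2303] yaxis ang 70.0 F [0.6 0.4 0.4] move [-0.5    -0.5313  0.1111] now polar (np.float64(0.7620962184256357), np.float64(117.62842320091839))
```

View pics/w1.png

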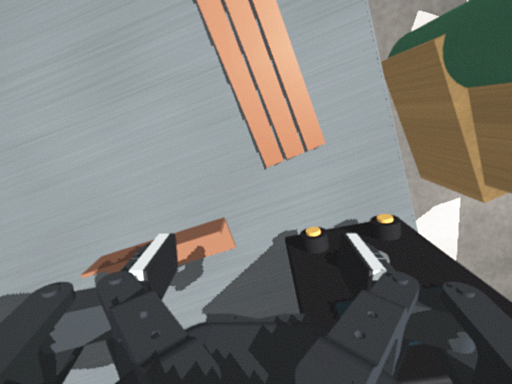

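The wrist picture shows only slats, an angle iron and a black box, not the chuck. The move was refused, probably because every row needs all seven fields.

{"name": "apply_moves", "arguments": {
  "steps": [
    {"fingers": -1, "dx": -0.02, "dy": -0.02, "dz": -0.02, "wx": 0, "wy": 0, "wz": 0},
    {"fingers": -1, "dx": -0.04, "dy": -0.042, "dz": 0, "wx": 0, "wy": 0, "wz": 0},
    {"fingers": -1, "dx": -0.04, "dy": -0.042, "dz": 0, "wx": 0, "wy": 0, "wz": 0},
    {"fingers": -1, "dx": -0.04, "dy": -0.042, "dz": 0, "wx": 0, "wy": 0, "wz": 0},
    {"fingers": -1, "dx": -0.04, "dy": -0.042, "dz": 0, "wx": 0, "wy": 0, "wz": 0},
    {"fingers": -1, "dx": -0.04, "dy": -0.042, "dz": 0, "wx": 0, "wy": 0, "wz": 0},
    {"fingers": -1, "dx": -0.04, "dy": -0.042, "dz": 0, "wx": 0, "wy": 0, "wz": 0},
    {"fingers": -1, "dx": -0.04, "dy": -0.042, "dz": 0, "wx": 0, "wy": 0, "wz": 0}
  ],
  "newtons": 20
}}

```text
clock: 1.15
position: [0.3972, 0.211, 0.2512]
ee_rot: [0.0, 0.174, 0.985, 0.0]
ft_force: [0.6, 0.4, 0.0]
opening: 0.0005
grip_force: 0.0
```

{"name": "apply_moves", "arguments": {
  "steps": [
    {"fingers": -1, "dx": -0.04, "dy": -0.042, "dz": 0, "wx": 0, "wy": 0, "wz": 0},
    {"fingers": -1, "dx": -0.04, "dy": -0.042, "dz": 0, "wx": 0, "wy": 0, "wz": 0},
    {"fingers": -1, "dx": -0.04, "dy": -0.042, "dz": 0, "wx": 0, "wy": 0, "wz": 0},
    {"fingers": -1, "dx": -0.04, "dy": -0.042, "dz": 0, "wx": 0, "wy": 0, "wz": 0},
    {"fingers": -1, "dx": -0.02, "dy": -0.025, "dz": 0, "wx": 0, "wy": 0, "wz": 0},
    {"fingers": -1, "dx": 0, "dy": 0, "dz": 0, "wx": 0, "wy": 0, "wz": 0}
  ]
}}

```text
clock: 1.9
position: [0.5001, -0.032, 0.2508]
ee_rot: [-0.001, 0.176, 0.984, -0.0]
ft_force: [-0.5, 1.0, 0.1]
opening: -0.0001
grip_force: 0.0
```

Run:
```python
from h import *
cv2.imwrite("pics/w2.png",viewer.get_image("wrist"))
c=np.array([.576,-.065]); rel(c,.066,182,.12)
```

```text
t 1.95 pos [ 0.4998 -0.0308  0.2508] yaxis ang 69.8 F [ 0.1  0.7 -0.9] move [-0.0224 -0.0308  0.1308] now polar (np.float64(0.08354134634375189), np.float64(155.8074709479676))
```

View pics/w2.png

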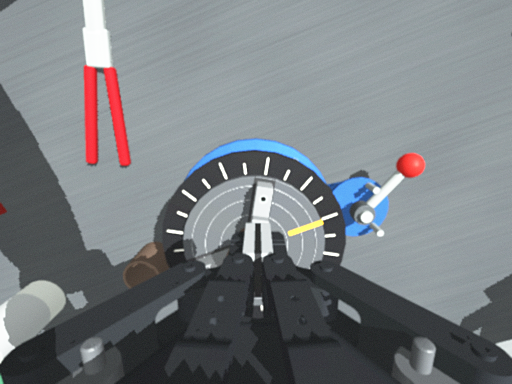

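The wrist view shows jaw0's dot at (263,199), the outer end of the yellow mark at (323,222), the ball at (411,165) and the pivot at (366,213).

Run:
```python
from h import *
m=viewer.camera_model("wrist")
J=onz(m,263,199,.126);I=onz(m,323,222,.1);B=onz(m,411,165,.066);P=onz(m,366,211,.072)
print(J,I,B,P)
c=np.array([.576,-.065]);print(polar(J,c),polar(I,c))
# centre from J,I (complex): J=c+66e^{i(a+60)}, I=c+85e^{ia}
w=.066*np.exp(1j*np.pi/3)-.085
e=(complex(*J[:2])-complex(*I[:2]))/w; cc=complex(*I[:2])-.085*e; print("c",cc,abs(e),np.degrees(np.angle(e)))
rel(c,.066,182,.12)
```

```text
[ 0.51775749 -0.03230966  0.126     ] [0.57619527 0.02118598 0.1       ] [0.5574617  0.14566039 0.066     ] [0.59389334 0.07869072 0.072     ]
(np.float64(0.0667895835596141), np.float64(150.69538288397692)) (np.float64(0.08618620241484169), np.float64(89.8701836743362))
c (0.57646463205971-0.06596273610450042j) 1.0252839242908534 90.17708855430462
t 1.95 pos [ 0.4998 -0.0308  0.2508] yaxis ang 69.8 F [ 0.1  0.7 -0.9] move [-0.0224 -0.0308  0.1308] now polar (np.float64(0.08354134634375189), np.float64(155.8074709479676))
```

{"name": "apply_moves", "arguments": {
  "steps": [
    {"fingers": -1, "dx": -0.019, "dy": -0.033, "dz": 0.03, "wx": 0, "wy": 0, "wz": 0.17},
    {"fingers": -1, "dx": 0, "dy": 0, "dz": 0.04, "wx": 0, "wy": 0, "wz": 0},
    {"fingers": -1, "dx": 0, "dy": 0, "dz": 0.03, "wx": 0, "wy": 0, "wz": 0},
    {"fingers": -1, "dx": 0, "dy": 0, "dz": 0.02, "wx": 0, "wy": 0, "wz": 0},
    {"fingers": -1, "dx": 0, "dy": 0, "dz": 0.02, "wx": 0, "wy": 0, "wz": 0},
    {"fingers": -1, "dx": 0, "dy": 0, "dz": 0, "wx": 0, "wy": 0, "wz": 0},
    {"fingers": -1, "dx": 0, "dy": 0, "dz": 0, "wx": 0, "wy": 0, "wz": 0}
  ]
}}

```text
clock: 2.82
position: [0.5069, -0.067, 0.1122]
ee_rot: [0.001, 0.256, 0.967, 0.0]
ft_force: [-0.0, -0.1, -0.5]
opening: -0.0005
grip_force: 0.0
```

Run:
```python
from h import *
c=np.array([.5762,-.0655]); rel(c,.070,170,.11)
```

```text
t 2.825 pos [ 0.5069 -0.067   0.1122] yaxis ang 60.3 F [-0.  -0.1 -0.5] move [0.0064 0.0121 0.0022] now polar (np.float64(0.06934517831568646), np.float64(-178.737284101273))
```

{"name": "apply_moves", "arguments": {
  "steps": [
    {"fingers": -1, "dx": 0.002, "dy": 0.004, "dz": 0.001, "wx": 0, "wy": 0, "wz": 0},
    {"fingers": -1, "dx": 0.002, "dy": 0.004, "dz": 0.001, "wx": 0, "wy": 0, "wz": 0},
    {"fingers": -1, "dx": 0.002, "dy": 0.004, "dz": 0, "wx": 0, "wy": 0, "wz": 0},
    {"fingers": -1, "dx": 0.0015, "dy": 0.0047, "dz": 0, "wx": 0, "wy": 0, "wz": 0.07},
    {"fingers": -1, "dx": 0.0015, "dy": 0.0047, "dz": 0, "wx": 0, "wy": 0, "wz": 0.07},
    {"fingers": -1, "dx": 0.0015, "dy": 0.0047, "dz": 0, "wx": 0, "wy": 0, "wz": 0.07},
    {"fingers": -1, "dx": 0.0015, "dy": 0.0047, "dz": 0, "wx": 0, "wy": 0, "wz": 0.07},
    {"fingers": -1, "dx": 0.0015, "dy": 0.0047, "dz": 0, "wx": 0, "wy": 0, "wz": 0.07}
  ]
}}

```text
clock: 3.82
position: [0.5147, -0.0317, 0.1095]
ee_rot: [-0.001, 0.422, 0.907, -0.001]
ft_force: [-4.7, -3.6, 3.1]
opening: 0.0001
grip_force: 2.9
```

Run:
```python
from h import *
c=np.array([.5762,-.0655]); rel(c,.070,150,.11)
cv2.imwrite("pics/w3.png",viewer.get_image("wrist"))
```

```text
t 3.825 pos [ 0.5147 -0.0317  0.1095] yaxis ang 40.1 F [-4.7 -3.6  3.1] move [ 0.0003  0.0014 -0.0005] now polar (np.float64(0.07020715498560547), np.float64(151.20175687633272))
```

View pics/w3.png

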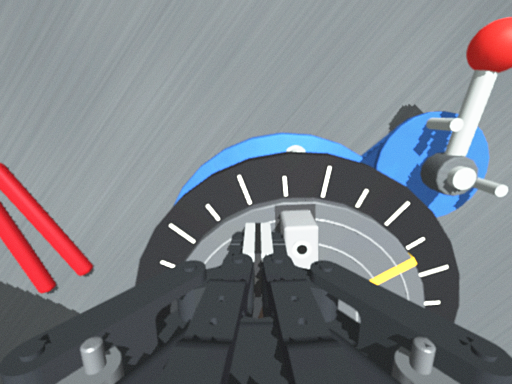

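The finger is in contact with jaw0, whose dot is at (302,249), at about 6 N. The yellow mark's outer end is at (413,261).

```bash
cat >> h.py <<'E'
def yellow():
    m=viewer.camera_model("wrist"); im=viewer.get_image("wrist"); H,S,V=cv2.split(cv2.cvtColor(im,cv2.COLOR_BGR2HSV))
    k=((H>20)&(H<35)&(S>120)&(V>90)).astype(np.uint8); n,l,st,ce=cv2.connectedComponentsWithStats(k)
    P=lambda i:np.array([onz(m,u,v,.1) for v,u in np.argwhere(l==i)])
    for i in range(1,n):
        if st[i,4]>60:
            p=P(i)[:,:2]; d=cv2.fitLine(p.astype(np.float32),2,0,.001,.001).ravel(); c=np.array([.5762,-.0655])
            print("yel",st[i,4],ce[i],p.mean(0),"mean polar",polar(p.mean(0),c),"line dir",np.degrees(np.arctan2(d[1],d[0])))
E
python3 - <<'E'
from h import *
yellow()
E
```

```text
yel 374 [394.29144385 270.88502674] [0.59869317 0.00226504] mean polar (np.float64(0.0714005868199621), np.float64(71.6375089252229)) line dir 72.592514
```

{"name": "apply_moves", "arguments": {
  "steps": [
    {"fingers": -1, "dx": 0.0015, "dy": 0.0047, "dz": 0, "wx": 0, "wy": 0, "wz": 0.07},
    {"fingers": -1, "dx": 0.0015, "dy": 0.0047, "dz": 0, "wx": 0, "wy": 0, "wz": 0.07},
    {"fingers": -1, "dx": 0.0015, "dy": 0.0047, "dz": 0, "wx": 0, "wy": 0, "wz": 0.07},
    {"fingers": -1, "dx": 0.0015, "dy": 0.0047, "dz": 0, "wx": 0, "wy": 0, "wz": 0.07},
    {"fingers": -1, "dx": 0.0015, "dy": 0.0047, "dz": 0, "wx": 0, "wy": 0, "wz": 0.07},
    {"fingers": -1, "dx": 0.0015, "dy": 0.0047, "dz": 0, "wx": 0, "wy": 0, "wz": 0.07},
    {"fingers": -1, "dx": 0.0015, "dy": 0.0047, "dz": 0, "wx": 0, "wy": 0, "wz": 0.07},
    {"fingers": -1, "dx": 0.0015, "dy": 0.0047, "dz": 0, "wx": 0, "wy": 0, "wz": 0.07}
  ]
}}

```text
clock: 4.92
position: [0.5426, -0.0037, 0.1093]
ee_rot: [-0.002, 0.656, 0.755, -0.001]
ft_force: [-6.0, 0.7, 4.0]
opening: -0.0
grip_force: 2.9
```

Run:
```python
from h import *
c=np.array([.5762,-.0655]); rel(c,.070,111,.11)
yellow()
cv2.imwrite("pics/w4.png",viewer.get_image("wrist"))
t=viewer.get_image("top");cv2.imwrite("pics/top4.png",cv2.resize(t[110:230,185:335],None,fx=5,fy=5,interpolation=cv2.INTER_CUBIC))
```

```text
t 4.925 pos [ 0.5426 -0.0037  0.1093] yaxis ang 8.0 F [-6.   0.7  4. ] move [ 0.0023  0.0089 -0.0007] now polar (np.float64(0.07033338064292892), np.float64(118.51254325675635))
yel 381 [394.37270341 271.06036745] [ 0.63167344 -0.01971729] mean polar (np.float64(0.07192606496088366), np.float64(39.53315379121913)) line dir 41.439106
```

View pics/w4.png

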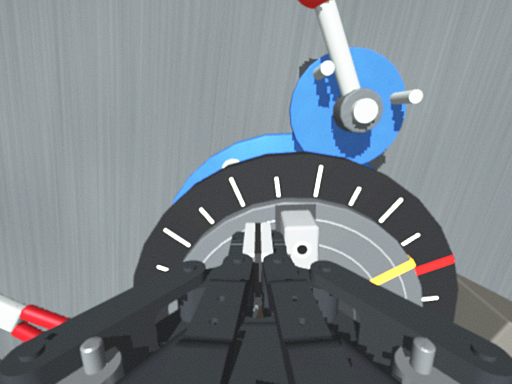

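The yellow mark, with its end at (413,263), is nearly in line with the red line, which runs from (417,271) to (453,259). I'll measure the two against each other.

```bash
cat >> h.py <<'E'
def pair(img=None):
    m=viewer.camera_model("wrist"); im=viewer.get_image("wrist"); H,S,V=cv2.split(cv2.cvtColor(im,cv2.COLOR_BGR2HSV))
    c=np.array([.5762,-.0655]); out=[]
    for nm,k,z in(("yel",(H>20)&(H<35)&(S>120)&(V>90),.1),("red",((H<8)|(H>172))&(S>150)&(V>90),.092)):
        p=np.array([onz(m,u,v,z)[:2] for v,u in np.argwhere(k)]); r=np.hypot(*(p-c).T)
        a=np.degrees(np.arctan2(*(p-c).T[::-1]))
        p=p[(r<.118)&(a>0)&(a<100)];r=np.hypot(*(p-c).T)
        d=cv2.fitLine(p.astype(np.float32),2,0,.001,.001).ravel()
        if d[0]<0:d[:2]*=-1
        print(nm,len(p),"r",r.min(),r.max(),"mean polar",polar(p.mean(0),c),"dir",np.degrees(np.arctan2(d[1],d[0])));out.append((p.mean(0),polar(p.mean(0),c)[1],d))
    (py,ay,dy),(pr,ar,dr)=out
    print("diff about c",ay-ar)
    # centre from the two radial lines is ill conditioned; check with angle of y->r chord
    ch=pr-py;print("chord dir",np.degrees(np.arctan2(ch[1],ch[0])))
E
python3 - <<'E'
from h import *
pair()
E
```

```text
yel 376 r 0.056952662109628946 0.0857183836164828 mean polar (np.float64(0.07236924480575897), np.float64(38.93111185551397)) dir 40.20045
red 373 r 0.08689116861441135 0.11172896825310362 mean polar (np.float64(0.09942163287337728), np.float64(30.102740636331152)) dir 30.90807
diff about c 8.828371219182817
chord dir 8.402332836496893
```

{"name": "apply_moves", "arguments": {
  "steps": [
    {"fingers": -1, "dx": 0.0007, "dy": 0.0022, "dz": 0, "wx": 0, "wy": 0, "wz": 0.033},
    {"fingers": -1, "dx": 0.0007, "dy": 0.0022, "dz": 0, "wx": 0, "wy": 0, "wz": 0.033},
    {"fingers": -1, "dx": 0.0007, "dy": 0.0022, "dz": 0, "wx": 0, "wy": 0, "wz": 0.033},
    {"fingers": -1, "dx": 0.0007, "dy": 0.0022, "dz": 0, "wx": 0, "wy": 0, "wz": 0.033},
    {"fingers": -1, "dx": 0, "dy": 0, "dz": 0, "wx": 0, "wy": 0, "wz": 0},
    {"fingers": -1, "dx": 0, "dy": 0, "dz": 0, "wx": 0, "wy": 0, "wz": 0}
  ]
}}

```text
clock: 5.88
position: [0.5517, -0.0001, 0.1091]
ee_rot: [-0.001, 0.704, 0.71, -0.0]
ft_force: [-4.0, 3.0, 2.6]
opening: 0.0002
grip_force: 2.1
```

Run:
```python
from h import *
c=np.array([.5762,-.0655]); rel(c,.070,111,.11)
pair()
```

```text
t 5.875 pos [ 5.517e-01 -1.000e-04  1.091e-01] yaxis ang 0.5 F [-4.   3.   2.6] move [-0.     -0.0006 -0.0009] now polar (np.float64(0.06980853798383745), np.float64(110.55776389269852))
yel 367 r 0.05645972155593116 0.08580932494501932 mean polar (np.float64(0.07211435250584643), np.float64(31.419522177849785)) dir 32.43257
red 382 r 0.08611414392816868 0.111807138717591 mean polar (np.float64(0.09964657849459846), np.float64(30.13796651792313)) dir 30.378714
diff about c 1.2815556599266564
chord dir 26.787527020218388
```

{"name": "apply_moves", "arguments": {
  "steps": [
    {"fingers": -1, "dx": 0.0003, "dy": 0.0008, "dz": 0, "wx": 0, "wy": 0, "wz": 0.012},
    {"fingers": -1, "dx": 0.0002, "dy": 0.0008, "dz": 0, "wx": 0, "wy": 0, "wz": 0.012},
    {"fingers": -1, "dx": 0, "dy": 0, "dz": 0, "wx": 0, "wy": 0, "wz": 0},
    {"fingers": -1, "dx": 0, "dy": 0, "dz": 0, "wx": 0, "wy": 0, "wz": 0}
  ]
}}

```text
clock: 6.42
position: [0.5531, 0.0004, 0.1091]
ee_rot: [-0.001, 0.712, 0.702, -0.0]
ft_force: [-4.9, 3.0, 3.1]
opening: -0.0003
grip_force: 2.5
```

Run:
```python
from h import *
c=np.array([.5762,-.0655]); rel(c,.070,111,.11)
pair()
```

```text
t 6.425 pos [5.531e-01 4.000e-04 1.091e-01] yaxis ang -0.8 F [-4.9  3.   3.1] move [-0.0006 -0.002  -0.0009] now polar (np.float64(0.06986732096173245), np.float64(109.29543239542576))
yel 378 r 0.05633755416183221 0.08589933259529253 mean polar (np.float64(0.07216853686853933), np.float64(30.14759093600702)) dir 31.549212
red 380 r 0.08600218185691325 0.11165536050174427 mean polar (np.float64(0.09945661592266798), np.float64(30.125794451438765)) dir 29.918919
diff about c 0.02179648456825589
chord dir 30.068149516911518
```

{"name": "apply_moves", "arguments": {
  "steps": [
    {"fingers": -1, "dx": 0, "dy": -0.006, "dz": 0, "wx": 0, "wy": 0, "wz": 0},
    {"fingers": -1, "dx": 0, "dy": -0.01, "dz": 0, "wx": 0, "wy": 0, "wz": 0},
    {"fingers": -1, "dx": 0, "dy": 0, "dz": -0.03, "wx": 0, "wy": 0, "wz": 0},
    {"fingers": -1, "dx": 0, "dy": -0.01, "dz": -0.05, "wx": 0, "wy": 0, "wz": 0},
    {"fingers": -1, "dx": 0.03, "dy": -0.02, "dz": -0.05, "wx": 0, "wy": 0, "wz": 0},
    {"fingers": -1, "dx": 0.04, "dy": -0.02, "dz": 0, "wx": 0, "wy": 0, "wz": 0},
    {"fingers": -1, "dx": 0, "dy": 0, "dz": 0, "wx": 0, "wy": 0, "wz": 0},
    {"fingers": -1, "dx": 0, "dy": 0, "dz": 0, "wx": 0, "wy": 0, "wz": 0}
  ]
}}

```text
clock: 7.48
position: [0.4887, 0.0704, 0.2389]
ee_rot: [0.0, 0.712, 0.702, -0.0]
ft_force: [0.5, 0.2, -0.6]
opening: 0.0003
grip_force: 0.0
```

Run:
```python
from h import *
cv2.imwrite("pics/w5.png",viewer.get_image("wrist"))
pair()
c=np.array([.5762,-.0655]); rel(c,.070,111,.11)
m=viewer.camera_model("top");im=viewer.get_image("top");cv2.imwrite("pics/t5.png",im)
H,S,V=cv2.split(cv2.cvtColor(im,cv2.COLOR_BGR2HSV))
for nm,k,z in(("yel",(H>20)&(H<35)&(S>120)&(V>90),.1),("red",((H<8)|(H>172))&(S>150)&(V>90),.092)):
    k=k.copy();k[:140]=0;k[210:]=0;k[:,:220]=0;k[:,300:]=0
    p=np.argwhere(k); 
    if len(p): q=onz(m,p[:,1].mean(),p[:,0].mean(),z);print("top",nm,len(p),polar(q,c))
```

```text
yel 175 r 0.044079999612870596 0.08623289515637717 mean polar (np.float64(0.06541470526343837), np.float64(29.981441285033103)) dir 30.673168
red 141 r 0.08597166165678224 0.11187066639257359 mean polar (np.float64(0.09919556271577071), np.float64(30.066126713996887)) dir 30.680439
diff about c -0.08468542896378395
chord dir 30.230114366551746
t 7.575 pos [0.4889 0.07   0.2386] yaxis ang -0.9 F [-0.7 -0.3  0.3] move [-0.0691  0.0634  0.1285] now polar (np.float64(0.16118624245864807), np.float64(122.78229267983426))
top yel 31 (np.float64(0.062496317710647356), np.float64(31.36152303471083))
top red 18 (np.float64(0.09927687875473049), np.float64(31.39419001151169))
```

View pics/w5.png

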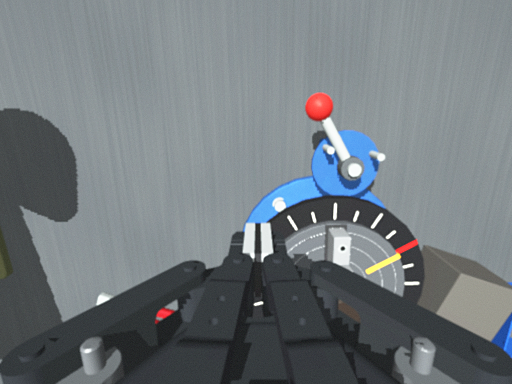

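The yellow and red marks now form one line, and both views agree within 0.1°. The ball is at (319,107) and the hub at (352,169).

Run:
```python
from h import *
m=viewer.camera_model("wrist");B=onz(m,319,107,.066);P=onz(m,352,169,.08);P2=onz(m,352,169,.072)
r,a=polar(B,P);print(B,P,P2,r,a, polar(B,P2))
```

```text
[0.5581598  0.14212024 0.066     ] [0.59534651 0.07454171 0.08      ] [0.59814226 0.07284279 0.072     ] 0.07713435921852042 118.82284883859222 (np.float64(0.07998725975931924), np.float64(119.99076634706921))
```

{"name": "apply_moves", "arguments": {
  "steps": [
    {"fingers": -1, "dx": 0.051, "dy": 0.025, "dz": 0, "wx": 0, "wy": 0, "wz": 0},
    {"fingers": -1, "dx": 0, "dy": 0, "dz": 0.02, "wx": 0, "wy": 0, "wz": -0.174},
    {"fingers": -1, "dx": 0, "dy": 0, "dz": 0.02, "wx": 0, "wy": 0, "wz": -0.174},
    {"fingers": -1, "dx": 0, "dy": 0, "dz": 0.02, "wx": 0, "wy": 0, "wz": -0.174},
    {"fingers": -1, "dx": 0, "dy": 0, "dz": 0.05, "wx": 0, "wy": 0, "wz": 0},
    {"fingers": -1, "dx": 0, "dy": 0, "dz": 0.05, "wx": 0, "wy": 0, "wz": 0},
    {"fingers": -1, "dx": 0, "dy": 0, "dz": 0.026, "wx": 0, "wy": 0, "wz": 0},
    {"fingers": -1, "dx": 0, "dy": 0, "dz": 0, "wx": 0, "wy": 0, "wz": 0}
  ]
}}

```text
clock: 8.62
position: [0.5126, 0.1204, 0.0501]
ee_rot: [-0.003, 0.508, 0.862, -0.002]
ft_force: [0.2, 0.2, 1.2]
opening: 0.0003
grip_force: 0.0
```

Run:
```python
from h import *
p=np.array([.596,.074]); rel(p,.0856,119+20.9,.052)
im=viewer.get_image("wrist"); m=viewer.camera_model("wrist"); H,S,V=cv2.split(cv2.cvtColor(im,cv2.COLOR_BGR2HSV))
k=((H<8)|(H>172))&(S>150)&(V>60); n,l,st,ce=cv2.connectedComponentsWithStats(k.astype(np.uint8))
for i in range(1,n):
    if st[i,4]>100: print(ce[i],st[i],onz(m,*ce[i],.066))
```

```text
t 8.625 pos [0.5126 0.1204 0.0501] yaxis ang 29.0 F [0.2 0.2 1.2] move [-0.001   0.0199 -0.002 ] now polar (np.float64(0.0954522412543844), np.float64(150.9286469758741))
[357.9253667  251.34857636] [ 326  226   62   56 2318] [0.5608978  0.14432025 0.066     ]
```

{"name": "apply_moves", "arguments": {
  "steps": [
    {"fingers": -1, "dx": 0, "dy": 0.005, "dz": -0.001, "wx": 0, "wy": 0, "wz": 0},
    {"fingers": -1, "dx": 0, "dy": 0.005, "dz": 0, "wx": 0, "wy": 0, "wz": 0},
    {"fingers": -1, "dx": 0, "dy": 0.005, "dz": 0, "wx": 0, "wy": 0, "wz": 0},
    {"fingers": -1, "dx": 0, "dy": 0.005, "dz": 0, "wx": 0, "wy": 0, "wz": 0},
    {"fingers": -1, "dx": 0.002, "dy": 0.0057, "dz": 0, "wx": 0, "wy": 0, "wz": 0.07},
    {"fingers": -1, "dx": 0.002, "dy": 0.0057, "dz": 0, "wx": 0, "wy": 0, "wz": 0.07},
    {"fingers": -1, "dx": 0.002, "dy": 0.0057, "dz": 0, "wx": 0, "wy": 0, "wz": 0.07},
    {"fingers": -1, "dx": 0.002, "dy": 0.0057, "dz": 0, "wx": 0, "wy": 0, "wz": 0.07}
  ]
}}

```text
clock: 9.68
position: [0.5496, 0.1472, 0.0545]
ee_rot: [-0.0, 0.623, 0.782, -0.001]
ft_force: [-2.8, -2.3, 3.0]
opening: 0.0001
grip_force: 1.9
```

```bash
cat >> h.py <<'E'
def ball():
    p=np.array([.596,.074]); rel(p,.0856,139.9,.052)
    im=viewer.get_image("wrist"); m=viewer.camera_model("wrist"); H,S,V=cv2.split(cv2.cvtColor(im,cv2.COLOR_BGR2HSV))
    k=((H<8)|(H>172))&(S>150)&(V>60); n,l,st,ce=cv2.connectedComponentsWithStats(k.astype(np.uint8))
    for i in range(1,n):
        if st[i,4]>300: q=onz(m,*ce[i],.066);print("ball",ce[i],st[i,4],q,polar(q,p))
    return im
E
python3 -c "
from h import *
ball()"
```

```text
t 9.675 pos [0.5496 0.1472 0.0545] yaxis ang 12.9 F [-2.8 -2.3  3. ] move [-0.0133 -0.0226  0.0025] now polar (np.float64(0.0866158853779972), np.float64(122.36417220387399))
ball [311.26388889 244.43944444] 1800 [0.57766318 0.15446859 0.066     ] (np.float64(0.08253140925757978), np.float64(102.83710106849556))
```

{"name": "apply_moves", "arguments": {
  "steps": [
    {"fingers": -1, "dx": 0.002, "dy": 0.0057, "dz": 0.001, "wx": 0, "wy": 0, "wz": 0.07},
    {"fingers": -1, "dx": 0.002, "dy": 0.0057, "dz": 0.001, "wx": 0, "wy": 0, "wz": 0.07},
    {"fingers": -1, "dx": 0.002, "dy": 0.0057, "dz": 0, "wx": 0, "wy": 0, "wz": 0.07},
    {"fingers": -1, "dx": 0.002, "dy": 0.0057, "dz": 0, "wx": 0, "wy": 0, "wz": 0.07},
    {"fingers": -1, "dx": 0.002, "dy": 0.0057, "dz": 0, "wx": 0, "wy": 0, "wz": 0.07},
    {"fingers": -1, "dx": 0.002, "dy": 0.0057, "dz": 0, "wx": 0, "wy": 0, "wz": 0.07},
    {"fingers": -1, "dx": 0.002, "dy": 0.0057, "dz": 0, "wx": 0, "wy": 0, "wz": 0.07},
    {"fingers": -1, "dx": 0.002, "dy": 0.0057, "dz": 0, "wx": 0, "wy": 0, "wz": 0.07}
  ]
}}

```text
clock: 10.72
position: [0.5946, 0.1627, 0.0523]
ee_rot: [-0.001, 0.815, 0.58, -0.001]
ft_force: [-4.1, -0.1, 2.8]
opening: -0.0001
grip_force: 1.9
```

```bash
python3 -c "
from h import *
ball()"
```

```text
t 10.725 pos [0.5946 0.1627 0.0523] yaxis ang -19.1 F [-4.1 -0.1  2.8] move [-0.0527 -0.0495  0.0004] now polar (np.float64(0.08867894982464668), np.float64(90.91895860824891))
ball [312.50539568 245.22182254] 1668 [0.62326574 0.15435855 0.066     ] (np.float64(0.08485821603045987), np.float64(71.25786955031242))
```

{"name": "apply_moves", "arguments": {
  "steps": [
    {"fingers": -1, "dx": 0.0015, "dy": 0.0057, "dz": 0, "wx": 0, "wy": 0, "wz": 0.07},
    {"fingers": -1, "dx": 0.0015, "dy": 0.0057, "dz": 0, "wx": 0, "wy": 0, "wz": 0.07},
    {"fingers": -1, "dx": 0.0015, "dy": 0.0057, "dz": 0, "wx": 0, "wy": 0, "wz": 0.07},
    {"fingers": -1, "dx": 0.0015, "dy": 0.0057, "dz": 0, "wx": 0, "wy": 0, "wz": 0.07},
    {"fingers": -1, "dx": 0.0015, "dy": 0.0057, "dz": 0, "wx": 0, "wy": 0, "wz": 0.07},
    {"fingers": -1, "dx": 0.0015, "dy": 0.0057, "dz": 0, "wx": 0, "wy": 0, "wz": 0.07}
  ]
}}

```text
clock: 11.52
position: [0.6292, 0.1563, 0.0524]
ee_rot: [-0.002, 0.918, 0.397, 0.001]
ft_force: [-1.4, 9.1, 0.5]
opening: -0.0001
grip_force: 3.5
```

```bash
python3 -c "
from h import *
ball()"
```

```text
t 11.525 pos [0.6292 0.1563 0.0524] yaxis ang -43.2 F [-1.4  9.1  0.5] move [-0.0873 -0.0534  0.0002] now polar (np.float64(0.0887761292883199), np.float64(68.0417392639597))
ball [312.00827729 244.66683911] 1933 [0.65232376 0.13721892 0.066     ] (np.float64(0.0846699345653144), np.float64(48.30113372698572))
```

{"name": "apply_moves", "arguments": {
  "steps": [
    {"fingers": -1, "dx": 0.0008, "dy": 0.003, "dz": 0, "wx": 0, "wy": 0, "wz": 0.035},
    {"fingers": -1, "dx": 0.0008, "dy": 0.003, "dz": 0, "wx": 0, "wy": 0, "wz": 0.035},
    {"fingers": -1, "dx": 0.0008, "dy": 0.003, "dz": 0, "wx": 0, "wy": 0, "wz": 0.035},
    {"fingers": -1, "dx": 0.0008, "dy": 0.003, "dz": 0, "wx": 0, "wy": 0, "wz": 0.035}
  ]
}}

```text
clock: 12.08
position: [0.6401, 0.1505, 0.0524]
ee_rot: [-0.002, 0.943, 0.333, 0.001]
ft_force: [0.5, 10.4, -0.2]
opening: -0.0003
grip_force: 3.8
```

```bash
python3 -c "
from h import *
ball()"
```

```text
t 12.075 pos [0.6401 0.1505 0.0524] yaxis ang -51.1 F [ 0.5 10.4 -0.2] move [-0.0987 -0.0521  0.0001] now polar (np.float64(0.08825691459109296), np.float64(60.04623122588849))
ball [311.92126379 244.15646941] 1994 [0.66044158 0.12871892 0.066     ] (np.float64(0.08453920378385142), np.float64(40.33539944344969))
```

{"name": "apply_moves", "arguments": {
  "steps": [
    {"fingers": -1, "dx": 0.0005, "dy": 0.002, "dz": 0, "wx": 0, "wy": 0, "wz": 0.025},
    {"fingers": -1, "dx": 0.0005, "dy": 0.002, "dz": 0, "wx": 0, "wy": 0, "wz": 0.025}
  ]
}}

```text
clock: 12.38
position: [0.6416, 0.1497, 0.0524]
ee_rot: [-0.005, 0.951, 0.309, -0.0]
ft_force: [-7.0, 17.7, 4.7]
opening: 0.0001
grip_force: 9.6
```

{"name": "apply_moves", "arguments": {
  "steps": [
    {"fingers": -1, "dx": 0.0005, "dy": 0.002, "dz": 0, "wx": 0, "wy": 0, "wz": 0.025}
  ]
}}

```text
clock: 12.5
position: [0.642, 0.1498, 0.0523]
ee_rot: [-0.006, 0.955, 0.297, -0.001]
ft_force: [-11.6, 22.5, 6.8]
opening: 0.0001
grip_force: 12.7
```

{"name": "apply_moves", "arguments": {
  "steps": [
    {"fingers": -1, "dx": 0.0005, "dy": 0.002, "dz": 0, "wx": 0, "wy": 0, "wz": 0.025}
  ]
}}

```text
clock: 12.62
position: [0.6424, 0.1499, 0.0523]
ee_rot: [-0.008, 0.958, 0.285, -0.002]
ft_force: [-15.3, 27.3, 9.5]
opening: 0.0
grip_force: 15.7
```

```bash
python3 -c "
from h import *
ball()"
```

```text
t 12.625 pos [0.6424 0.1499 0.0523] yaxis ang -56.9 F [-15.3  27.3   9.5] move [-0.105  -0.0437  0.0011] now polar (np.float64(0.08894576705556285), np.float64(58.5708852513937))
ball [311.10364683 242.95873321] 2084 [0.66093036 0.12749167 0.066     ] (np.float64(0.08412675732286301), np.float64(39.482768734505406))
```

The force climbed to 31 N and the ball stopped moving, about 80° round from where it started, so the lever is at its locked stop. I'll back off and move clear.

{"name": "apply_moves", "arguments": {
  "steps": [
    {"fingers": -1, "dx": 0, "dy": -0.006, "dz": 0, "wx": 0, "wy": 0, "wz": 0},
    {"fingers": -1, "dx": 0, "dy": -0.012, "dz": 0, "wx": 0, "wy": 0, "wz": 0},
    {"fingers": -1, "dx": 0, "dy": -0.02, "dz": 0, "wx": 0, "wy": 0, "wz": 0},
    {"fingers": -1, "dx": 0, "dy": 0, "dz": -0.05, "wx": 0, "wy": 0, "wz": 0},
    {"fingers": -1, "dx": 0, "dy": -0.02, "dz": -0.06, "wx": 0, "wy": 0, "wz": 0},
    {"fingers": -1, "dx": 0, "dy": -0.03, "dz": -0.06, "wx": 0, "wy": 0, "wz": 0},
    {"fingers": -1, "dx": 0, "dy": 0, "dz": 0, "wx": 0, "wy": 0, "wz": 0},
    {"fingers": -1, "dx": 0, "dy": 0, "dz": 0, "wx": 0, "wy": 0, "wz": 0}
  ]
}}

```text
clock: 13.68
position: [0.599, 0.214, 0.2172]
ee_rot: [0.0, 0.958, 0.285, -0.0]
ft_force: [-0.2, -0.9, -1.2]
opening: -0.0001
grip_force: 0.0
```

Run:
```python
from h import *
cv2.imwrite("pics/w6.png",viewer.get_image("wrist"))
c=np.array([.5762,-.0655]); rel(c,.070,111,.11)
m=viewer.camera_model("top");im=viewer.get_image("top")
H,S,V=cv2.split(cv2.cvtColor(im,cv2.COLOR_BGR2HSV))
for nm,k,z in(("yel",(H>20)&(H<35)&(S>120)&(V>90),.1),("red",((H<8)|(H>172))&(S>150)&(V>90),.092)):
    k=k.copy();k[:140]=0;k[210:]=0;k[:,:225]=0;k[:,300:]=0
    p=np.argwhere(k)
    if len(p): q=onz(m,p[:,1].mean(),p[:,0].mean(),z);print("top",nm,len(p),polar(q,c))
cv2.imwrite("pics/t6.png",cv2.resize(im[110:230,180:340],None,fx=5,fy=5,interpolation=cv2.INTER_CUBIC))
```

```text
t 13.725 pos [0.5986 0.2136 0.2158] yaxis ang -56.9 F [-0.6 -0.3 -0.4] move [-0.1563  0.1532  0.1061] now polar (np.float64(0.27997448049729895), np.float64(85.41735160827879))
top yel 30 (np.float64(0.06252731479700191), np.float64(31.377858137172677))
top red 18 (np.float64(0.09951549085698837), np.float64(31.19633743190911))
```

View pics/t6.png

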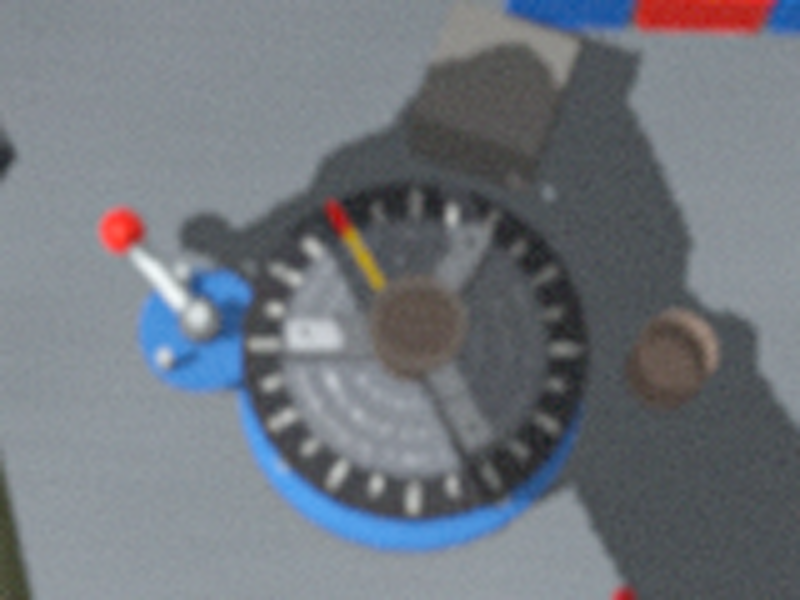

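The top view shows yellow and red in one line at crop pixels (338,216) to (380,288). The lever is at its stop pin with the ball at (122,230), and the nearby bench items haven't moved. The arm is clear, so I'm handing in.

```bash
python3 -c "
from h import *
print(sign_off())"
```

```text
the job is handed in; nothing more can be done
None
```

The chuck's index mark is lined up with the red line to within about 0.2°, the brake lever is pushed over to its locked stop, the arm is clear, and the job is handed in at about 14 s on the clock.

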